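# Relamp the sprouting shelf and set its growth stage

### The job

Snap the fresh white grow tube with blue end caps into both orange spring clips of the leaning lamp holder, pressed fully home and about centred, and let go of it. Only then turn the dial on the control box clockwise, click by click from wherever it stands, until its white pointer rests at the green mark (the fifth of the six positions), without running on past it, and let go. Leave the spent brown tube, the bottle, the jar and the cup standing or lying where they are.

Things in the scene. Friction and masses are not known exactly. Their poses are not given: they have to be found in the camera images.
- fresh_tube_center (a point): Centre of the fresh grow tube: a white round tube, 28 mm in diameter, with a square blue cap (32 x 32 mm, 20 mm long) on each end; 200 mm long over the caps, so the round part is 160 mm long. 0.11 to 0.23 kg. It lies on the bench on the flats of its caps, its centre 16 mm above the bench. y runs along the tube, z up at the start.
- spent_tube_center (a point): Centre of the spent tube: same shape and size as the fresh one, brown with black caps. It and the fresh tube lie one to the left and one to the right, either way round. To be left alone.
- lamp_seat (a point): Where the tube's centre must end, midway between the holder's two clips. z points straight out of the batten (up and towards the robot, 30 degrees from vertical), y along the batten = direction of the fitted tube, x up the slope. The flat face lies 34 mm below (along z). Between the clips the space round the tube is free for fingers.
- lamp: Lamp holder, fixed; origin under its foot plate. Carries an aluminium batten, 80 x 250 mm, leaning 30 degrees towards the robot. Holder and control box stand one left, one right, either way round.
- clip_a (a point): Centre of one orange spring clip (y = +55 mm of lamp_seat; axes alike), 12 mm wide along y. Its two jaws reach 24 mm out along z, about 40 mm apart at the flared mouth; the lips, 11 mm out, leave a gap of 21 mm. Push the tube straight in along -z: the lips spring apart (about 20 N for both clips together) and shut over it; a white saddle stops it fully home.
- clip_b (a point): The other spring clip, alike, at y = -55 mm of lamp_seat.
- control: Control box, fixed; origin under its foot plate. Its white face, 160 x 160 mm, leans 25 degrees towards the robot and carries the dial: a grey disc, 76 mm across, with a black bar grip across it, 64 mm long, 16 mm wide, 36 mm high over the disc. A white stripe on one end of the bar is the pointer.
- dial_axis (a point): On the dial's axis at a good gripping height: 15 mm below the bar's top, 21 mm above the disc, 31 mm above the face. Axes fixed to the box: z straight out of the face along the dial's axis, x up the slope, y left as seen from the robot. Six marks, 30 degrees apart: the first 75 degrees left of x, the last 75 degrees right; the fifth is green, the others black.
- green_mark (a point): The green mark on the face, 55 mm from the dial's axis.
- dial (a joint): Dial angle, rad: 0 at the first (leftmost) mark, growing clockwise seen from the front. The pointer stands at 1.309 - value from dial_axis x towards its y. Spring detents every 0.524 rad: 0, 0.524, 1.047, 1.571, 2.094 (green mark), 2.618; about 0.18 Nm to turn over one; let go, it settles in the nearest. Starts in one of the first three.
- feed_bottle_center (a point): Middle of a standing green bottle, 60 mm across, 190 mm tall; a bystander, standing about midway between the two tubes.
- seed_jar_center (a point): Middle of a standing jar of seed, 72 mm across, 110 mm tall; a bystander on the left.
- cup_center (a point): Middle of a white cup, 76 mm across, 95 mm tall; a bystander on the right.
Things that resemble listed ones, but are neither listed nor needed, are in the scene too. There is more than one size of the part that bears fresh_tube_center; the job needs the larger. There is more than one size of the control; the one meant has the size given above.

How it is judged:
By the outcome, as a careful person would: the job done as asked, in the order asked, and still so for the second after the job is handed in, with the robot touching nothing.
It also fails if it takes over 72 s, if anything falls off the work surface, if the arm or the gripper's body presses on something with over 40 N, if the wrist force passes 120 N, or if a joint passes its speed limit or range.

### The arm

A 6-joint arm with a two-finger parallel gripper is mounted at the origin on the work surface. World frame = base frame: x ahead of the robot, y to its left, z up, the work surface at z = 0. Lengths are in mm, angles in rad, forces in N, time in s.
With the tool pointing down it reaches from about 400 to 925 mm from the base axis. Payload 12.5 kg.
Tool frame: the origin (TCP) lies at the very end of the fingers, on their centre line; the grasp point (between the pads) lies grip_depth behind it (grip_depth is the distance from the TCP to the grasp point, in mm); z points along the fingers, y is the line along which they close (so a half turn about z gives the same grasp; the last joint's range is limited). The gripper opens to 95 mm and grips with 3 to 60 N. Pads are 20 mm wide; open, the fingers measure 119 mm over their backs; the gripper's body (75 mm by 180 mm) begins 59 mm behind the grasp point.
Start: joints at [1.232, 0.491, 1.559, -0, 1.092, -0.106], TCP at [144.171, 608.162, 214.661] pointing down, gripper open.
Joint ranges: [-3.1, 3.1], [-0.84, 2.19], [0.05, 2.79], [-1.13, 4.28], [0.06, 2.93], [-2.69, 2.69]. Speed limits (rad/s): [2.22, 2.22, 2.79, 3.14, 3.14, 3.14].

### API

Orientations are given as [roll, pitch, yaw] about the fixed x, y, z axes, in that order (R = Rz(yaw) Ry(pitch) Rx(roll)).
In Python, from bench import get_state, grab_frame, sign_off, silhouettes, grip_depth gives the robot as it stands. The module is installed in compiled form; this text tells all that it offers.
- The arm moves only by the tool apply_moves, never from a script. Its argument "steps" is text: rows parted by semicolons, each of 7 numbers parted by spaces: the turn, a rotation vector about the tool's x, y, z in degrees, then the shift along the tool's x, y, z in mm, then the closure, from 0 (fully open) to 1 (shut). In form: ax ay az tx ty tz fingers; .... A call has 1 to 10 rows; each row shifts and turns the commanded pose from where the row before left it, along the tool's axes as they then stand; what a row does not reach is not made up. A row lasts 1/8 s, in which the tool goes at most 62.5 mm and 10.7 degrees, less where a joint would pass 70% of its speed; a pose out of reach is approached as far as the arm can. A call with a gripper value outside its range is refused whole. The fingers move at their own pace and stop on an object; "newtons" is the grip in N (left out, the last holds). Time passes only in rows, so rows that do not move let the fingers close. It gives the time, the measured TCP pose, the force, the opening and the grip force at its end, in the units of the state.
- get_state(): the state, without advancing time (a new reading comes with each control period).
- grab_frame(name): name is "side" or "top" or "wrist"; returns a dict with "img" (480x640x3 uint8, red, green, blue), "range_z" (480x640 float32, mm along the optical axis (not along the pixel's ray), 0 where there is no reading), "camera_matrix" (3x3 intrinsics, pixels), "origin" and "attitude" of the camera in the world; the wrist camera has in their place "hand_eye" (4x4, takes a point from camera to tool coordinates, whose origin is the TCP and whose axes are the flange's). Camera axes: x right, y down, z forward; pixel columns grow to the right and rows downward; lengths in mm; the calibration is good to about 2 mm. A picture is of the moment at which its call begins: read the wrist's pose just before it.
- sign_off(): hands the job in; it is judged then, once.
Trained networks look in a picture, given as the dict that the camera call returned (one of the last four; its "shot" number tells which), for a name from the list of things; names that differ only in an ending like _2 or _b are one class to them, and where a whole thing is asked for, a point or a joint stands for the part that bears it (a point fixed in the world has none). Each returns a list of dicts, best first, with "confidence" (0 to 1); they miss things now and then, are a little off and sometimes report something else, mostly with a low value. They report only what shows in the picture. A call takes as long as a camera call. They do not tell look-alikes from the thing itself.
- silhouettes(label, picture): "region" (480x640 bool, what is visible of it) and "position" ([column, row] in pixels, amid what is visible of it).
The state is a dict: "time_s": time; "qpos": joint angles; "joint_velocities": joint speeds; "tau": joint torques, N m; "position": TCP position; "ee_rot": TCP orientation; "wrist_force": force on the tool from outside, world axes, zero at the start; "moment": the same for the moment, N m; "finger_gap": finger opening in mm; "grip_force": force on a finger pad.
Only numpy, scipy, OpenCV 4.12 (cv2) and the standard library are available. Lean on these libraries where they do the work, as an engineer would, in place of code of your own. Each camera call takes 0.05 s, during which the arm holds its last target. There are 200 camera calls.

## Working session

There is one attempt and no reset: what is moved stays moved. The work goes in short steps, Python scripts to look and compute and a tool call to move; the robot and the scene stay as the last step left them, time stands still between calls to the robot, and variables do not carry over. Pictures are saved under pics/ and viewed, at most 10 in all, crops included, and the job is handed in when it is done.

Besides the shell and the picture viewer there is one more tool, called after "Request:" in YAML: its name, and indented under it one key for each argument. apply_moves: Moves the arm, as the interface text tells. Its arguments: {"type":"object","properties":{"steps":{"type":"string"},"newtons":{"type":"number"}},"required":["steps"]}

```bash
mkdir -p pics; cat > h.py <<'E'
import numpy as np, cv2, json
from bench import *
from scipy.spatial.transform import Rotation as R
def att(a):
    a=np.array(a,float)
    return a if a.shape==(3,3) else (R.from_euler('xyz',a).as_matrix() if a.size==3 else R.from_quat(a).as_matrix())
def cloud(f,st=None):
    z=f["range_z"];K=f["camera_matrix"];v,u=np.mgrid[0:480,0:640]
    P=np.stack([(u-K[0,2])/K[0,0]*z,(v-K[1,2])/K[1,1]*z,z],-1)
    if "hand_eye" in f:
        T=np.array(f["hand_eye"]);P=P@T[:3,:3].T+T[:3,3]
        return P@att(st["ee_rot"]).T+np.array(st["position"])
    return P@att(f["attitude"]).T+np.array(f["origin"])
def save(n,im): cv2.imwrite('pics/'+n+'.png',cv2.cvtColor(im,cv2.COLOR_RGB2BGR))
E
python3 - <<'E'
from h import *
s=get_state();print(s);print(grip_depth)
ims=[]
for n in("top","side"):
    f=grab_frame(n);print(n,f["origin"],f["attitude"],f["camera_matrix"][0]);P=cloud(f);save(n,f["img"])
    for l in("fresh_tube_center","spent_tube_center","lamp","control","clip_a","green_mark","dial","feed_bottle_center","seed_jar_center","cup_center"):
        for d in silhouettes(l,f)[:4]:
            m=d["region"]&(f["range_z"]>0)
            print(l,round(d["confidence"],2),np.round(d["position"]),m.sum(),np.round(np.median(P[m],0)) if m.any() else "")
E
```

```text
{'time_s': 0.0, 'qpos': array([ 1.23239268e+00,  4.91542901e-01,  1.55949173e+00,  2.58313787e-05,
        1.09171354e+00, -1.05608375e-01]), 'joint_velocities': array([-1.77633714e-03,  5.58580376e-04,  1.80076372e-04,  6.89288670e-04,
       -3.29766624e-04,  1.53393347e-06]), 'tau': array([ 2.21219663e-03, -6.12657237e+01, -2.58178747e+01,  6.93490938e-02,
        4.82651393e-02, -7.88799434e-05]), 'position': array([144.0737272 , 607.89175679, 214.05754635]), 'ee_rot': array([-3.14044599e+00, -1.44587725e-04,  2.90878538e+00]), 'wrist_force': array([-0.89847538,  0.28380738, -0.18064941]), 'moment': array([ 0.04447387, -0.00808852, -0.0379889 ]), 'grip_force': 0.0, 'finger_gap': 95.20686706100868}
18.8
top [ 425.55367858   -2.76501469 1061.5197155 ] [-3.02330582 -0.00675758 -1.59912872] [468.14782015   0.         318.83173248]
fresh_tube_center 0.77 [457. 372.] 744 [ 260. -302.   21.]
fresh_tube_center 0.64 [392. 294.] 1191 [ 427. -180.   29.]
spent_tube_center 0.83 [230. 294.] 1186 [439. 187.  29.]
lamp 0.82 [203. 205.] 7795 [628. 235. 102.]
control 0.88 [307. 117.] 3335 [814.  
[... 1034 characters left out ...]
ol 0.78 [432. 229.] 2528 [817. -15.  66.]
clip_a 0.94 [318. 188.] 2402 [640. 194. 109.]
green_mark 0.9 [422. 293.] 7739 [ 620. -227.   90.]
green_mark 0.88 [432. 223.] 2251 [818. -17.  69.]
dial 0.75 [427. 220.] 369 [810.  -6.  82.]
dial 0.68 [419. 282.] 1279 [ 617. -209.  109.]
dial 0.52 [424. 292.] 7502 [ 619. -228.   90.]
feed_bottle_center 0.77 [282. 267.] 2026 [437. -22.  95.]
seed_jar_center 0.92 [214. 193.] 1165 [428. 393.  66.]
seed_jar_center 0.43 [319. 192.] 2338 [640. 192. 109.]
cup_center 0.68 [458. 413.] 3484 [ 525. -428.   64.]
cup_center 0.45 [424. 293.] 7776 [ 620. -226.   90.]
cup_center 0.41 [212. 192.] 1083 [427. 392.  66.]
cup_center 0.28 [318. 188.] 2425 [640. 195. 109.]
```

View pics/top.png

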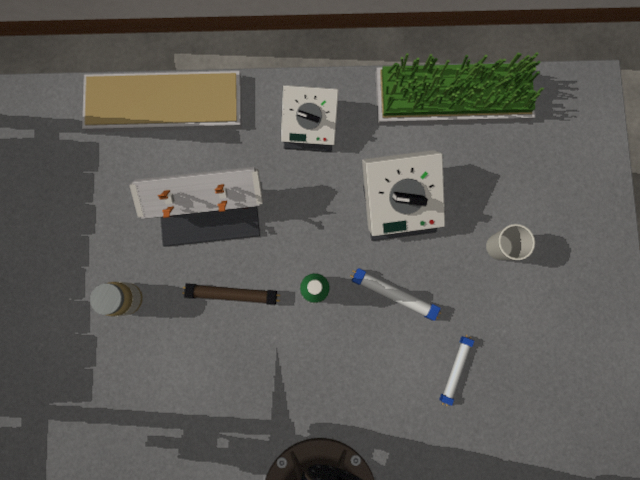

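View pics/side.png

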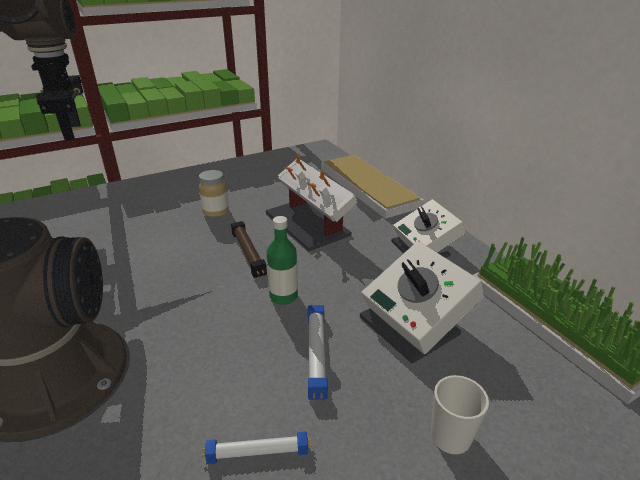

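Fresh tube candidates in the top picture: the large white/blue tube at (395,294), the small white/blue one at (457,370) and the brown one at (230,294). I choose (395,294). For controls, the large box is at (404,193) and the small look-alike at (309,117). I choose (404,193).

```bash
cat > m.py <<'E'
from h import *
def plane(Q):
    for _ in range(6):
        c=Q.mean(0);n=np.linalg.svd(Q-c,full_matrices=False)[2][2];d=(Q-c)@n
        Q=Q[abs(d)<max(2.5,1.5*np.median(abs(d)))]
    n*=np.sign(n[2]);return Q.mean(0),n,Q
if __name__=="__main__":
    out=[]
    for n in("top","side"):
        f=grab_frame(n);P=cloud(f);im=f["img"];hsv=cv2.cvtColor(im,cv2.COLOR_RGB2HSV);H,S,V=cv2.split(hsv);ok=f["range_z"]>0
        inb=lambda x0,x1,y0,y1,z0,z1:ok&(P[...,0]>x0)&(P[...,0]<x1)&(P[...,1]>y0)&(P[...,1]<y1)&(P[...,2]>z0)&(P[...,2]<z1)
        # tube
        b=inb(330,520,-320,-40,12,60)&(H>100)&(H<130)&(S>120)
        Q=P[b]; k=cv2.kmeans(Q.astype(np.float32),2,None,(3,50,.1),5,cv2.KMEANS_PP_CENTERS)
        print(n,"caps",np.round(k[2]),np.bincount(k[1].ravel()))
        w=inb(330,520,-320,-40,22,40);Q=P[w][:,:2];c,(sz),a=cv2.minAreaRect(Q.astype(np.float32));print(" rect",np.round(c),np.round(sz),a, "centre-med",np.round(Q.mean(0)))
        # lamp
        w=inb(520,760,80,400,60,200); white=w&(S<60)&(V>110); 
        c,nn,Q=plane(P[white]);print(" batten",np.round(c),np.round(nn,3),"tilt",np.degrees(np.arccos(nn[2])),np.degrees(np.arctan2(nn[1],nn[0])),len(Q))
        o=w&(H<18)&(S>140)&(V>70)&(((P-c)@nn)>10);Q=P[o];k=cv2.kmeans(Q.astype(np.float32),2,None,(3,50,.1),5,cv2.KMEANS_PP_CENTERS)
        print(" clips",np.round(k[2]),np.bincount(k[1].ravel()),(Q@nn-c@nn).max())
        # control
        w=inb(520,740,-310,-100,50,190);white=w&(S<60)&(V>140)
        c,nn,Q=plane(P[white]);print(" face",np.round(c),np.round(nn,3),"tilt",np.degrees(np.arccos(nn[2])),np.degrees(np.arctan2(nn[1],nn[0])),len(Q))
        h=(P-c)@nn; bar=w&(h>35);print(" bar",np.round(P[bar].mean(0)),bar.sum(),h[w].max())
        disc=w&(h>6)&(h<14);print(" disc",np.round(P[disc].mean(0)),disc.sum())
        g=w&(H>40)&(H<80)&(S>100)&(abs(h)<4);print(" green",np.round(P[g].mean(0)),g.sum())
        if n=="top": out+=[im[140:250,350:450],im[250:360,345:445]]
        else: out+=[im[230:340,370:470]]
    save("crop",np.hstack([cv2.resize(o,None,fx=2.6,fy=2.6,interpolation=cv2.INTER_CUBIC) for o in out]))
E
python3 m.py
```

```text
top caps [[ 470.  -98.   32.]
 [ 387. -257.   32.]] [126 128]
 rect [ 428. -178.] [200.  32.] 62.35356140136719 centre-med [ 428. -178.]
 batten [648. 239. 112.] [-0.481 -0.04   0.876] tilt 28.848723063715962 -175.2003073832844 3202
 clips [[618. 289. 149.]
 [626. 180. 149.]] [112 112] 61.51044821276048
 face [ 644. -193.  101.] [-0.419 -0.037  0.907] tilt 24.852374289113854 -174.96279301205143 2813
 bar [ 615. -199.  138.] 273 50.2920280653206
 disc [ 632. -196.  106.] 674
 green [ 588. -188.   77.] 134
side caps [[ 384. -264.   27.]
 [ 469. -102.   30.]] [315 142]
 rect [ 428. -181.] [202.  31.] 62.27069854736328 centre-med [ 422. -191.]
 batten [644. 215. 109.] [-0.501 -0.049  0.864] tilt 30.20339652015831 -174.36616015845343 1310
 clips [[629. 177. 146.]
 [621. 286. 146.]] [80 67] 59.27917969214644
 face [ 639. -206.   97.] [-0.421 -0.046  0.906] tilt 25.036306460102118 -173.74100523756135 3337
 bar [ 613. -206.  134.] 310 50.47276090643243
 disc [ 626. -205.  102.] 775
 green [ 600. -203.   81.] 109
```

View pics/crop.png

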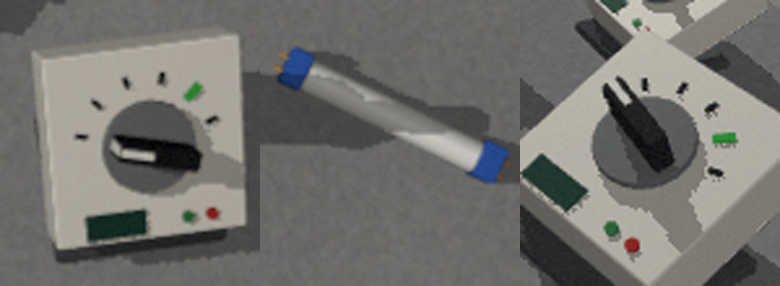

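The crop confirms the large tube and the large box. The dial's white pointer is at the first mark (crop pixel (120,150), far left). Next I'll look at the lamp with the wrist camera on the way to the tube.

```bash
cat >> h.py <<'E'
def frame(yaw,tilt):
    "box/lamp axes: columns x up slope, y left, z out"
    return R.from_euler('z',yaw,degrees=True).as_matrix()@R.from_euler('y',-tilt,degrees=True).as_matrix()
def tool(B): return np.stack([B[:,1],B[:,0],-B[:,2]],1)   # tool x = box y, tool y = box x
def rows(Rt,pt,n,fing=0,s=None,R0=None,p0=None):
    s=s or get_state();R0=att(s["ee_rot"]) if R0 is None else R0;p0=np.array(s["position"]) if p0 is None else p0
    w=R.from_matrix(R0.T@Rt).as_rotvec();d=(np.array(pt)-p0)/n
    wd=np.degrees(w)/n;print("per row deg",np.linalg.norm(wd).round(1),"mm",np.linalg.norm(d).round(1))
    o=[]
    for i in range(n):
        t=(R0@R.from_rotvec(w*i/n).as_matrix()).T@d
        o.append(" ".join("%g"%round(x,1) for x in [*wd,*t])+" %g"%fing)
    print("; ".join(o))
LAMP=np.array([628,233,140.])
E
python3 - <<'E'
from h import *
f=grab_frame("wrist");print(np.round(f["hand_eye"],2),f["camera_matrix"][0])
B=frame(4.8,30);rows(tool(B),LAMP+200*B[:,2],10)
E
```

```text
[[   0.     -0.96   -0.29   80.16]
 [   1.      0.      0.      0.51]
 [  -0.     -0.29    0.96 -169.31]
 [   0.      0.      0.      1.  ]] [335.04419086   0.         316.02710174]
per row deg 7.7 mm 55.2
-2.6 -1.9 7 -46.2 -28.5 -9.9 0; -2.6 -1.9 7 -49.6 -22.1 -9.4 0; -2.6 -1.9 7 -52.3 -15.5 -8.6 0; -2.6 -1.9 7 -54 -8.6 -7.4 0; -2.6 -1.9 7 -54.8 -1.6 -5.9 0; -2.6 -1.9 7 -54.8 5.3 -4 0; -2.6 -1.9 7 -53.8 12.1 -1.8 0; -2.6 -1.9 7 -51.9 18.6 0.6 0; -2.6 -1.9 7 -49.2 24.7 3.3 0; -2.6 -1.9 7 -45.7 30.3 6.1 0
```

Request:
apply_moves:
  steps: "-2.6 -1.9 7 -46 -28.5 -10 0; -2.6 -1.9 7 -50 -22 -9.5 0; -2.6 -1.9 7 -52 -15.5 -8.5 0; -2.6 -1.9 7 -54 -8.5 -7.5 0; -2.6 -1.9 7 -55 -1.5 -6 0; -2.6 -1.9 7 -55 5.5 -4 0; -2.6 -1.9 7 -54 12 -2 0; -2.6 -1.9 7 -52 18.5 0.5 0; -2.6 -1.9 7 -49 24.5 3.5 0; -2.6 -1.9 7 -46 30.5 6 0"

```text
time_s: 2.5
position: [529.8, 223.2, 315.4]
ee_rot: [2.613, 0.001, 1.652]
wrist_force: [1.4, 1.0, -0.4]
finger_gap: 95.1
grip_force: 0.0
```

Request:
apply_moves:
  steps: "0 0 0 0 0 0 0"

```text
time_s: 2.62
position: [530.4, 222.6, 315.2]
ee_rot: [2.614, 0.002, 1.651]
wrist_force: [-0.2, 0.5, 0.8]
finger_gap: 95.3
grip_force: 0.0
```

```bash
python3 - <<'E'
from h import *
from m import plane
s=get_state();print(s["position"].round(1),np.degrees(s["ee_rot"]).round(1),s["qpos"].round(2))
f=grab_frame("wrist");P=cloud(f,s);im=f["img"];save("w1",im);H,S,V=cv2.split(cv2.cvtColor(im,cv2.COLOR_RGB2HSV))
w=(f["range_z"]>0)&(P[...,2]>60)&(np.hypot(P[...,0]-648,P[...,1]-239)<160)&(P[...,0]>520)
c,n,Q=plane(P[w&(S<60)&(V>100)]);print("batten",c.round(1),n.round(3),np.degrees(np.arccos(n[2])),np.degrees(np.arctan2(-n[1],-n[0])),len(Q))
r=cv2.minAreaRect((Q@np.stack([[np.cos(.084),np.sin(.084),0]@np.eye(3)*1,[-np.sin(.084),np.cos(.084),0]],1)).astype(np.float32));print("rect",r)
h=(P-c)@n;o=w&(H<18)&(S>140)&(V>60)&(h>25)&(h<75)
B=frame(4.8,30);L=(P-LAMP)@B;q=L[o];print("clip local",len(q))
for sy in(1,-1):
  for sx in(1,-1):
    k=q[(np.sign(q[:,1])==sy)&(np.sign(q[:,0])==sx)]
    if len(k):print(sy,sx,len(k),"min",np.percentile(k,3,0).round(1),"med",np.median(k,0).round(1),"max",np.percentile(k,97,0).round(1))
print("face local", np.median(L[w&(abs(h)<2)],0).round(1))
E
```

```text
[530.4 222.6 315.2] [1.498e+02 1.000e-01 9.460e+01] [ 0.35  0.16  1.88 -0.24  0.6   0.43]
batten [641.5 249.7 107.8] [-0.504 -0.042  0.863] 30.379941457943445 4.815912985067586 9847
rect ((660.2293701171875, 180.89404296875), (261.0355224609375, 61.013389587402344), 89.62584686279297)
clip local 653
1 1 171 min [11.4 50.6  9.9] med [16.5 57.7 14.6] max [23.2 64.6 22.9]
1 -1 170 min [-22.3  50.6  10.5] med [-15.5  57.4  15.6] max [-10.5  64.7  23.3]
-1 1 156 min [ 11.9 -58.4  -2.7] med [ 17.5 -50.9  14.6] max [ 23.8 -45.1  23.1]
-1 -1 156 min [-22.7 -58.5  -4.4] med [-16.3 -50.8  15.4] max [-10.8 -45.1  23.2]
face local [  0.9  19.3 -35.4]
```

View pics/w1.png

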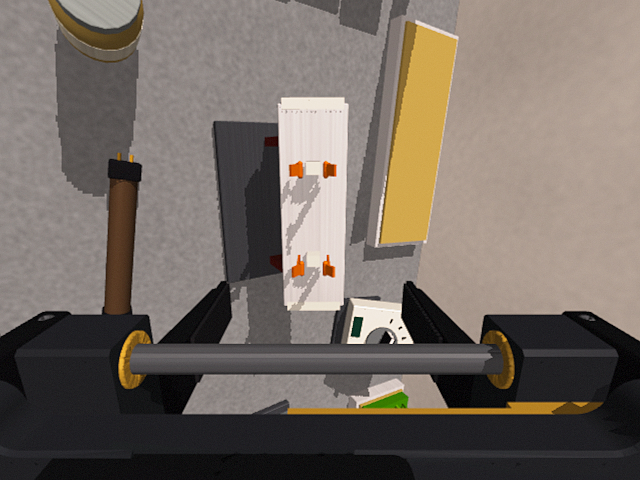

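Wrist view: the batten is in the centre, with clips at (313,170) and (313,267). This refines the seat to about (628,236,140). Next, go above the fresh tube.

```bash
python3 - <<'E'
from h import *
rows(tool(frame(-27.6,0)),[428,-179.5,200],9)
E
```

```text
per row deg 4.9 mm 47.9
3.3 -0.9 3.5 -43.7 -19.4 3.6 0; 3.3 -0.9 3.5 -44.7 -16.4 5.4 0; 3.3 -0.9 3.5 -45.5 -13.3 6.9 0; 3.3 -0.9 3.5 -46.1 -10 8.3 0; 3.3 -0.9 3.5 -46.5 -6.7 9.6 0; 3.3 -0.9 3.5 -46.6 -3.2 10.6 0; 3.3 -0.9 3.5 -46.5 0.2 11.5 0; 3.3 -0.9 3.5 -46.2 3.8 12.1 0; 3.3 -0.9 3.5 -45.7 7.3 12.5 0
```

Request:
apply_moves:
  steps: "3.3 -0.9 3.5 -44 -19.5 3.5 0; 3.3 -0.9 3.5 -45 -16.5 5.5 0; 3.3 -0.9 3.5 -45.5 -13.5 7 0; 3.3 -0.9 3.5 -46 -10 8.5 0; 3.3 -0.9 3.5 -46.5 -6.5 9.5 0; 3.3 -0.9 3.5 -46.5 -3 10.5 0; 3.3 -0.9 3.5 -46.5 0 11.5 0; 3.3 -0.9 3.5 -46 4 12 0; 3.3 -0.9 3.5 -45.5 7.5 12.5 0; 0 0 0 0 0 0 0"

```text
time_s: 3.92
position: [429.1, -180.0, 198.3]
ee_rot: [-3.133, -0.003, 1.093]
wrist_force: [0.6, 0.4, 0.6]
finger_gap: 95.2
grip_force: 0.0
```

```bash
python3 - <<'E'
from h import *
s=get_state();print(s["position"].round(1),np.degrees(s["ee_rot"]).round(1),s["qpos"].round(2))
f=grab_frame("wrist");P=cloud(f,s)
w=(f["range_z"]>0)&(P[...,2]>20)&(P[...,2]<40)&(np.hypot(P[...,0]-428,P[...,1]+180)<125)
n,lab,st,ce=cv2.connectedComponentsWithStats(w.astype(np.uint8));k=1+np.argmax(st[1:,4]);Q=P[lab==k]
print(st[1:][st[1:,4]>50],cv2.minAreaRect(Q[:,:2].astype(np.float32)),np.percentile(Q[:,2],95))
L=(Q-s["position"])@att(s["ee_rot"]);r=cv2.minAreaRect(L[:,:2].astype(np.float32));print("local",r)
H,S,V=cv2.split(cv2.cvtColor(f["img"],cv2.COLOR_RGB2HSV));b=(lab==k)&(H>100)&(H<130)&(S>120)
l=((P-s["position"])@att(s["ee_rot"]))[b]
for sg in(1,-1):
    q=l[np.sign(l[:,0])==sg];print("cap",len(q),q.min(0).round(1) if len(q) else "",q.max(0).round(1) if len(q) else "")
E
```

```text
[ 429.1 -180.   198.3] [-179.5   -0.2   62.6] [-0.54  0.29  1.95  0.    0.91 -0.06]
[[ 301  129   34  189 4927]] ((429.7889404296875, -180.20416259765625), (199.1056671142578, 31.89480209350586), 62.58528137207031) 31.71778040811292
local ((-0.3094940185546875, 2.1825027465820312), (199.10150146484375, 31.881826400756836), 0.025340842083096504)
cap 681 [ 81.  -13.7 165.1] [ 99.2  17.2 170.6]
cap 486 [-99.9 -13.8 164.9] [-79.4  16.7 177.8]
```

```bash
python3 - <<'E'
from h import *
rows(tool(frame(-27.4,0)),[429.8,-180.2,4],5)
E
```

```text
per row deg 0.1 mm 39.0
-0.1 -0 0 -0.3 0.5 39 0; -0.1 -0 0 -0.3 0.5 39 0; -0.1 -0 0 -0.3 0.4 39 0; -0.1 -0 0 -0.2 0.4 39 0; -0.1 -0 0 -0.2 0.3 39 0
```

Request:
apply_moves:
  steps: "-0.1 0 0 -0.3 0.5 45 0; -0.1 0 0 -0.3 0.5 45 0; -0.1 0 0 -0.3 0.4 45 0; -0.1 0 0 -0.2 0.4 40 0; -0.1 0 0 -0.2 0.3 19 0; 0 0 0 0 0 0 0; 0 0 0 0 0 0 0.9; 0 0 0 0 0 0 0.9; 0 0 0 0 0 0 0.9; 0 0 0 0 0 0 0.9"
  newtons: 45

```text
time_s: 5.22
position: [430.4, -180.3, 5.7]
ee_rot: [3.138, -0.003, 1.095]
wrist_force: [-0.3, 0.5, -0.3]
finger_gap: 60.1
grip_force: 0.0
```

Request:
apply_moves:
  steps: "0 0 0 0 0 0 0.9; 0 0 0 0 0 0 0.9; 0 0 0 0 0 0 0.9; 0 0 0 0 0 0 0.9"
  newtons: 55

```text
time_s: 5.72
position: [430.2, -180.2, 5.3]
ee_rot: [3.139, -0.003, 1.094]
wrist_force: [-0.9, 0.1, -0.3]
finger_gap: 27.2
grip_force: 55.0
```

Request:
apply_moves:
  steps: "0 0 0 0 0 -20 0.9; 0 0 0 0 0 -50 0.9; 0 0 0 0 0 -60 0.9; 0 0 0 0 0 -60 0.9; 0 0 0 0 0 -60 0.9; 0 0 0 0 0 -20 0.9; 0 0 0 0 0 0 0.9"

```text
time_s: 6.6
position: [429.5, -180.6, 276.2]
ee_rot: [3.136, -0.002, 1.095]
wrist_force: [-0.2, 1.3, -2.8]
finger_gap: 27.0
grip_force: 55.0
```

```bash
cat >> h.py <<'E'
LB=frame(4.8,30); SEAT=LAMP+LB@np.array([.4,3,-.7])
E
python3 - <<'E'
from h import *
s=get_state();print(s["position"].round(1),s["finger_gap"],s["grip_force"],s["wrist_force"].round(1),SEAT.round(1))
rows(tool(LB),SEAT+120*LB[:,2],9,0.9)
E
```

```text
[ 429.5 -180.6  276.2] 26.97000693778663 54.996405243873596 [-0.2  1.3 -2.8] [628.4 236.  139.6]
per row deg 4.8 mm 48.4
-3.2 0.9 -3.5 47.7 -7.2 3.7 0.9; -3.2 0.9 -3.5 48 -4.5 4.2 0.9; -3.2 0.9 -3.5 48.1 -1.9 4.8 0.9; -3.2 0.9 -3.5 48.1 0.8 5.5 0.9; -3.2 0.9 -3.5 47.9 3.4 6.4 0.9; -3.2 0.9 -3.5 47.5 5.9 7.4 0.9; -3.2 0.9 -3.5 46.9 8.3 8.6 0.9; -3.2 0.9 -3.5 46.2 10.6 9.9 0.9; -3.2 0.9 -3.5 45.3 12.8 11.3 0.9
```

Request:
apply_moves:
  steps: "-3.2 0.9 -3.5 47.5 -7 3.5 0.9; -3.2 0.9 -3.5 48 -4.5 4 0.9; -3.2 0.9 -3.5 48 -2 5 0.9; -3.2 0.9 -3.5 48 1 5.5 0.9; -3.2 0.9 -3.5 48 3.5 6.5 0.9; -3.2 0.9 -3.5 47.5 6 7.5 0.9; -3.2 0.9 -3.5 47 8.5 8.5 0.9; -3.2 0.9 -3.5 46 10.5 10 0.9; -3.2 0.9 -3.5 45.5 13 11.5 0.9; 0 0 0 0 0 0 0.9"

```text
time_s: 7.85
position: [568.0, 232.9, 238.7]
ee_rot: [2.626, 0.004, 1.66]
wrist_force: [-0.4, -0.2, -2.8]
finger_gap: 27.1
grip_force: 55.0
```

```bash
cat > ck.py <<'E'
from h import *
def ck(name):
    s=get_state();print(s["position"].round(1),np.degrees(s["ee_rot"]).round(1))
    f=grab_frame("wrist");P=cloud(f,s);im=f["img"];save(name,im);H,S,V=cv2.split(cv2.cvtColor(im,cv2.COLOR_RGB2HSV))
    ok=f["range_z"]>0;T=att(s["ee_rot"])
    L=(P-SEAT)@LB;X=(P-s["position"])@T
    for nm,m in(("blue",(H>100)&(H<130)&(S>120)&(abs(X[...,2]+11)<40)&(abs(X[...,0])<130)),("clip",(H<18)&(S>140)&(V>60)&(L[...,2]>5)&(L[...,2]<40)&(abs(L[...,1])<75))):
        for sg in(1,-1):
            k=ok&m&(np.sign(L[...,1])==sg)
            if k.sum()>15:
                print(nm,sg,k.sum(),"lamp-local lo/hi",np.percentile(L[k],3,0).round(1),np.percentile(L[k],97,0).round(1),"tool",np.percentile(X[k],3,0).round(1),np.percentile(X[k],97,0).round(1))
E
python3 -c "
from ck import *
ck('w2');rows(tool(LB),SEAT+50*LB[:,2],3,0.9)"
```

```text
[568.  232.9 238.7] [150.5   0.2  95.1]
blue 1 3955 lamp-local lo/hi [-17.2  82.8 139.9] [ 12.1 101.1 142.8] tool [ 80.8 -14.  -26.7] [ 99.1  15.3 -23.9]
clip 1 65 lamp-local lo/hi [20.5 49.2 21.4] [23.6 59.8 24.4] tool [47.1 24.5 91.5] [57.8 27.6 94.5]
clip -1 27 lamp-local lo/hi [-232.7  -73.2    5. ] [-226.  -53.    6.] tool [ -73.6 -229.4  112. ] [ -53.4 -222.6  113. ]
per row deg 0.2 mm 22.2
-0.2 0 0.1 -0.2 1.1 22.2 0.9; -0.2 0 0.1 -0.2 1.1 22.2 0.9; -0.2 0 0.1 -0.2 1 22.2 0.9
```

View pics/w2.png

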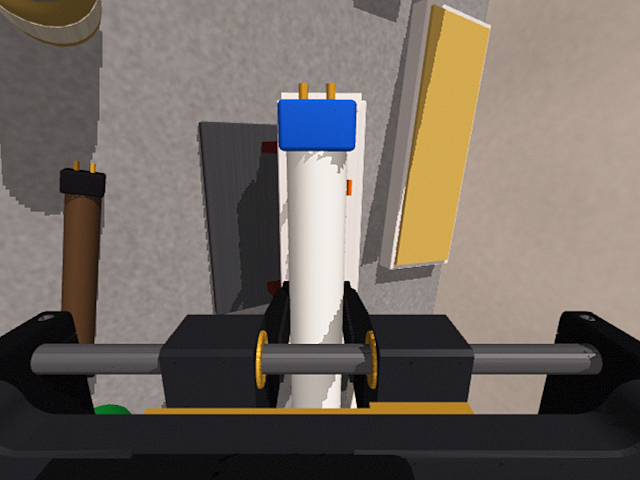

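View: the tube is held square in the fingers, its cap centred at (317,124) above the batten. Approaching the mouth.

```bash
python3 -c "
from h import *
rows(tool(LB),SEAT+30*LB[:,2]-.7*LB[:,0],5,0.9)"
```

```text
per row deg 0.1 mm 17.3
-0.1 0 0.1 -0.1 0.6 17.3 0.9; -0.1 0 0.1 -0.1 0.6 17.3 0.9; -0.1 0 0.1 -0.1 0.5 17.3 0.9; -0.1 0 0.1 -0.1 0.5 17.3 0.9; -0.1 0 0.1 -0.1 0.5 17.3 0.9
```

Request:
apply_moves:
  steps: "-0.1 0 0.1 -0.1 0.6 20 0.9; -0.1 0 0.1 -0.1 0.6 25 0.9; -0.1 0 0.1 -0.1 0.5 20 0.9; -0.1 0 0.1 -0.1 0.5 15 0.9; -0.1 0 0.1 -0.1 0.5 7 0.9; 0 0 0 0 0 0 0.9; 0 0 0 0 0 0 0.9"
  newtons: 60

```text
time_s: 8.78
position: [614.6, 234.0, 168.5]
ee_rot: [2.613, -0.002, 1.649]
wrist_force: [-0.3, 0.9, -1.3]
finger_gap: 27.0
grip_force: 60.0
```

```bash
python3 -c "
from ck import *
ck('w3');s=get_state();print('tcp lamp-local',((s['position']-SEAT)@LB).round(1));rows(tool(LB),SEAT-9.7*LB[:,2]-.7*LB[:,0],8,0.9)"
```

```text
[614.6 234.  168.5] [ 1.497e+02 -1.000e-01  9.450e+01]
blue 1 3946 lamp-local lo/hi [-11.3  80.   55.7] [18.  98.4 58.5] tool [ 80.8 -14.  -26.6] [ 99.2  15.2 -23.9]
blue -1 16 lamp-local lo/hi [-10.7  -9.2  47.8] [16.5 -0.3 75. ] tool [ -8.3 -12.9 -42.9] [  0.4  14.3 -15.7]
clip 1 704 lamp-local lo/hi [-23.3  48.7  12. ] [23.2 60.3 23.9] tool [ 49.5 -26.    8. ] [61.2 20.5 19.8]
clip -1 64 lamp-local lo/hi [-17.4 -61.5  17.1] [ 23.3 -55.7  23.9] tool [-60.6 -19.4   8.3] [-54.7  21.3  14.9]
tcp lamp-local [ 2.4 -0.8 32.1]
per row deg 0.1 mm 5.2
0 0 -0 0.1 -0.4 5.2 0.9; 0 0 -0 0.1 -0.4 5.2 0.9; 0 0 -0 0.1 -0.4 5.2 0.9; 0 0 -0 0.1 -0.4 5.2 0.9; 0 0 -0 0.1 -0.4 5.2 0.9; 0 0 -0 0.1 -0.4 5.2 0.9; 0 0 -0 0.1 -0.4 5.2 0.9; 0 0 -0 0.1 -0.4 5.2 0.9
```

Request:
apply_moves:
  steps: "0 0 0.2 0 -3.3 0 0.9; 0 0 0 0 0 6 0.9; 0 0 0 0 0 6 0.9; 0 0 0 0 0 3 0.9; 0 0 0 0 0 3 0.9; 0 0 0 0 0 3 0.9; 0 0 0 0 0 3 0.9"

```text
time_s: 9.7
position: [624.0, 234.9, 146.9]
ee_rot: [2.611, -0.003, 1.646]
wrist_force: [-15.5, -1.3, 21.1]
finger_gap: 27.2
grip_force: 60.0
```

Request:
apply_moves:
  steps: "0 0 0 0 0 3 0.9; 0 0 0 0 0 3 0.9; 0 0 0 0 0 3 0.9; 0 0 0 0 0 3 0.9; 0 0 0 0 0 0 0.9"

```text
time_s: 10.32
position: [630.4, 235.3, 134.7]
ee_rot: [2.613, -0.004, 1.646]
wrist_force: [6.4, 1.6, -6.5]
finger_gap: 26.9
grip_force: 60.0
```

```bash
python3 -c "
from ck import *
ck('w4');s=get_state();print('tcp lamp-local',((s['position']-SEAT)@LB).round(1),(s['wrist_force']@LB).round(1),s['moment'].round(2))"
```

```text
[630.4 235.3 134.7] [149.7  -0.2  94.3]
blue 1 3941 lamp-local lo/hi [-14.7  79.9  18.2] [14.7 98.3 21.1] tool [ 80.8 -14.6 -26.4] [ 99.2  14.8 -23.5]
clip 1 2134 lamp-local lo/hi [-25.5  47.7  11.2] [25.1 61.5 23.3] tool [ 48.7 -25.1 -28.6] [ 62.4  25.6 -16.4]
clip -1 540 lamp-local lo/hi [-21.1 -55.1   6.5] [ 20.  -47.3  17.2] tool [-54.1 -19.7 -22.3] [-46.4  21.4 -11.6]
tcp lamp-local [-0.8 -0.9 -5.2] [ 2.2  0.9 -8.3] [-0.06 -0.    0.3 ]
```

Request:
apply_moves:
  steps: "0 0 0 0 0 2 0.9; 0 0 0 0 0 2 0.9; 0 0 0 0 0 2 0.9; 0 0 0 0 0 1 0.9; 0 0 0 0 0 0 0.9"

```text
time_s: 11.0
position: [633.2, 235.5, 130.0]
ee_rot: [2.613, -0.003, 1.646]
wrist_force: [-5.9, -0.7, 8.7]
finger_gap: 26.9
grip_force: 60.0
```

```bash
python3 -c "
from ck import *
ck('w5');s=get_state();print('tcp lamp-local',((s['position']-SEAT)@LB).round(1),(s['wrist_force']@LB).round(1),s['moment'].round(2))"
```

```text
[633.2 235.5 130. ] [149.7  -0.2  94.3]
blue 1 4013 lamp-local lo/hi [-14.4  79.8  13.1] [15.  98.4 16.2] tool [ 80.8 -14.4 -27. ] [ 99.4  15.1 -24. ]
clip 1 2198 lamp-local lo/hi [-23.   47.9  10.9] [22.6 61.6 23.7] tool [ 48.9 -22.6 -34.5] [ 62.5  22.9 -21.7]
clip -1 328 lamp-local lo/hi [-18.4 -51.7   5.6] [ 18.2 -46.7  13.9] tool [-50.6 -17.1 -24.5] [-45.8  19.5 -16.2]
tcp lamp-local [ -0.7  -1.  -10.6] [-0.6 -1.4 11.3] [-0.3   0.46  0.07]
```

Request:
apply_moves:
  steps: "0 0 0 0 0 2 0.9; 0 0 0 0 0 1 0.9; 0 0 0 0 0 0 0.9"

```text
time_s: 11.42
position: [633.5, 235.5, 129.7]
ee_rot: [2.612, -0.003, 1.645]
wrist_force: [-31.8, -5.4, 39.2]
finger_gap: 27.0
grip_force: 60.0
```

Request:
apply_moves:
  steps: "0 0 0 0 0 -3 0.9; 0 0 0 0 0 0 0.9; 0 0 0 0 0 0 0.4; 0 0 0 0 0 0 0.4; 0 0 0 0 0 0 0.3; 0 0 0 0 0 0 0.3; 0 0 0 0 0 -15 0.3; 0 0 0 0 0 -30 0.3; 0 0 0 0 0 -45 0.3; 0 0 0 0 0 -45 0"

```text
time_s: 12.68
position: [564.3, 229.9, 247.4]
ee_rot: [2.614, -0.004, 1.646]
wrist_force: [0.2, 0.9, -0.7]
finger_gap: 72.0
grip_force: 0.0
```

```bash
python3 -c "
from ck import *
ck('w6')
s=get_state();f=grab_frame('wrist');P=cloud(f,s);L=(P-SEAT)@LB
for y in(-90,-70,-30,0,30,70,90):
    k=(f['range_z']>0)&(abs(L[...,1]-y)<4)&(abs(L[...,0])<5)&(L[...,2]>-20)&(L[...,2]<40);print(y,k.sum(),np.percentile(L[k][:,2],90).round(1) if k.sum() else '')
k=(f['range_z']>0)&(abs(L[...,0])<5)&(L[...,2]>8)&(L[...,2]<22)&(abs(L[...,1])<130);print(np.percentile(L[k][:,1],[0,.5,99.5,100]))
f=grab_frame('side');save('s2',f['img'][140:280,230:400])
"
```

```text
[564.3 229.9 247.4] [149.8  -0.2  94.3]
blue 1 28 lamp-local lo/hi [-47.5   1.5 136.9] [ 44.6  11.6 175.7] tool [  2.5 -45.5 -50. ] [ 12.1  46.7 -11.1]
clip 1 565 lamp-local lo/hi [-22.8  47.5  11.4] [22.8 61.5 23.6] tool [ 48.4 -21.8 102. ] [ 62.4  23.7 114.2]
clip -1 519 lamp-local lo/hi [-233.4  -71.2    5.1] [ 22.6 -48.1  23.8] tool [ -72.5 -231.3  102. ] [-47.4  24.6 119.6]
-90 81 15.9
-70 84 13.7
-30 93 13.7
0 93 13.9
30 108 13.8
70 117 14.0
90 131 15.9
[-100.32512561  -98.48633577   97.86191947   98.32516988]
```

View pics/w6.png

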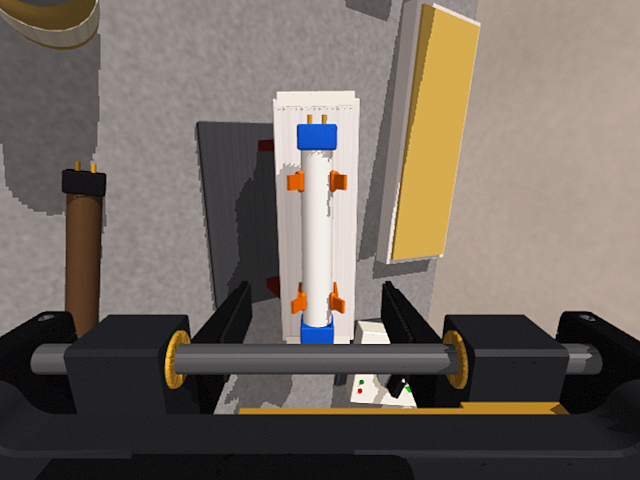

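View: the tube is seated in both clips, with caps at (317,137) and (317,333). It sits about 1 mm off centre and both cap tops are at 16 mm, so it is home. Next, the dial.

```bash
cat >> h.py <<'E'
CB=frame(5.4,25); DIAL=np.array([621,-198,124.])
def dtool(a,B=None):
    "pointer a degrees left of x; tool x along pointer"
    return tool(CB if B is None else B)@R.from_euler('z',90-a,degrees=True).as_matrix()
E
python3 -c "
from h import *
rows(dtool(75),DIAL+150*CB[:,2],9,0.3)"
```

```text
per row deg 1.7 mm 48.3
0.6 -0.1 1.5 -48 -3.1 -3.5 0.3; 0.6 -0.1 1.5 -48.1 -1.8 -3.5 0.3; 0.6 -0.1 1.5 -48.2 -0.5 -3.4 0.3; 0.6 -0.1 1.5 -48.2 0.7 -3.4 0.3; 0.6 -0.1 1.5 -48.1 2 -3.3 0.3; 0.6 -0.1 1.5 -48.1 3.2 -3.3 0.3; 0.6 -0.1 1.5 -48 4.5 -3.3 0.3; 0.6 -0.1 1.5 -47.8 5.8 -3.3 0.3; 0.6 -0.1 1.5 -47.6 7 -3.3 0.3
```

Request:
apply_moves:
  steps: "0.6 -0.1 1.5 -48 -3 -3.5 0.3; 0.6 -0.1 1.5 -48 -2 -3.5 0.3; 0.6 -0.1 1.5 -48 -0.5 -3.5 0.3; 0.6 -0.1 1.5 -48 0.5 -3.5 0.3; 0.6 -0.1 1.5 -48 2 -3.5 0.3; 0.6 -0.1 1.5 -48 3 -3.5 0.3; 0.6 -0.1 1.5 -48 4.5 -3.5 0.3; 0.6 -0.1 1.5 -48 6 -3.5 0.3; 0.6 -0.1 1.5 -48 7 -3.5 0.3; 0 0 0 0 0 0 0.3"

```text
time_s: 14.08
position: [557.7, -207.3, 259.5]
ee_rot: [2.72, -0.098, 1.425]
wrist_force: [0.2, 0.1, -0.5]
finger_gap: 66.8
grip_force: 0.0
```

```bash
cat > dl.py <<'E'
from h import *
from m import plane
def dl(name=None):
    s=get_state();print(s["position"].round(1),np.degrees(s["ee_rot"]).round(1),s["qpos"].round(2))
    f=grab_frame("wrist");P=cloud(f,s);im=f["img"];H,S,V=cv2.split(cv2.cvtColor(im,cv2.COLOR_RGB2HSV))
    if name: save(name,im)
    L=(P-DIAL)@CB
    w=(f["range_z"]>0)&(np.linalg.norm(L[...,:2],axis=-1)<110)&(L[...,2]>-50)&(L[...,2]<30)
    face=w&(S<60)&(V>120)&(L[...,2]<-15)
    c,n,Q=plane(P[face]);print("face",len(Q),n.round(3),"tilt",np.degrees(np.arccos(n[2])).round(2),"yaw",np.degrees(np.arctan2(-n[1],-n[0])).round(2),"z of DIAL over face",((DIAL-c)@n).round(1))
    h=(P-c)@n
    B=CB
    bar=w&(h>40)&(h<52)
    q=L[bar][:,:2].astype(np.float32);r=cv2.minAreaRect(q);print("bar rect",len(q),np.round(r[0],1),np.round(r[1],1),round(r[2],1))
    d=np.linalg.svd(q-q.mean(0),full_matrices=False)[2][0];print("bar angle from x",np.degrees(np.arctan2(d[1],d[0])).round(1))
    X=(P-s["position"])@att(s["ee_rot"]);r=cv2.minAreaRect(X[bar][:,:2].astype(np.float32));print("bar in tool",np.round(r[0],1),np.round(r[1],1),round(r[2],1),"top z",np.median(X[bar][:,2]).round(1))
    disc=w&(h>7)&(h<13);q=L[disc][:,:2].astype(np.float32);print("disc circle",[np.round(v,1) for v in cv2.minEnclosingCircle(q)],disc.sum())
    g=w&(H>40)&(H<80)&(S>100)&(abs(h)<4);g&=np.linalg.norm(L[...,:2],axis=-1)<70;g&=L[...,0]>0
    if g.sum():m=np.median(L[g],0);print("green",g.sum(),m.round(1),"ang from x",np.degrees(np.arctan2(m[1],m[0])).round(1))
    wp=bar&(V>150)&(S<60)
    if wp.sum():m=np.median(L[wp],0);print("white",wp.sum(),m.round(1),np.degrees(np.arctan2(m[1],m[0])).round(1))
E
python3 -c "
from dl import *
dl('w7')"
```

```text
[ 557.7 -207.3  259.5] [155.9  -5.6  81.6] [-0.58  0.28  1.85  0.4   0.7  -0.69]
face 15845 [-0.421 -0.045  0.906] tilt 25.06 yaw 6.04 z of DIAL over face 32.3
bar rect 1101 [-0.4 -3.3] [65.4 15.4] 75.6
bar angle from x -104.4
bar in tool [1.7 0.5] [15.4 65.4] 89.6 top z 136.2
disc circle [array([ 0. , -3.3]), np.float64(37.8)] 2887
green 95 [ 38.6 -40.9 -30.7] ang from x -46.6
white 230 [ 4.4 15.9 14.5] 74.6
```

View pics/w7.png

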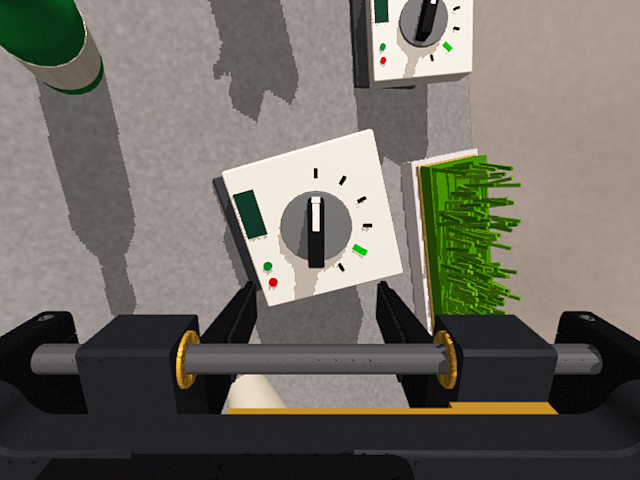

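View: pointer at the first mark, bar centre at (316,231), green mark at (359,250). Descending onto the bar.

```bash
cat >> h.py <<'E'
DIAL=DIAL+CB@np.array([-.2,-3.3,-1.3]); CB=frame(6,25)
E
python3 -c "
from h import *
rows(dtool(75),DIAL+40*CB[:,2],4,0.3)"
```

```text
per row deg 0.2 mm 27.8
-0 0.2 -0.1 -0.1 0.3 27.8 0.3; -0 0.2 -0.1 -0.2 0.3 27.8 0.3; -0 0.2 -0.1 -0.3 0.3 27.8 0.3; -0 0.2 -0.1 -0.5 0.3 27.8 0.3
```

Request:
apply_moves:
  steps: "0 0.2 -0.1 -0.1 0.3 28 0.4; 0 0.2 -0.1 -0.2 0.3 28 0.4; 0 0.2 -0.1 -0.3 0.3 28 0.4; 0 0.2 -0.1 -0.5 0.3 28 0.4; 0 0 0 0 0 0 0.4; 0 0 0 0 0 0 0.4"

```text
time_s: 14.88
position: [605.5, -200.9, 159.9]
ee_rot: [2.718, -0.107, 1.442]
wrist_force: [-0.2, 0.3, 0.8]
finger_gap: 57.0
grip_force: 0.0
```

```bash
python3 -c "
from dl import *
dl();rows(dtool(75),DIAL-14*CB[:,2],4,0.4)"
```

```text
[ 605.5 -200.9  159.9] [155.7  -6.1  82.6] [-0.53  0.47  1.87  0.54  0.51 -0.81]
face 25534 [-0.421 -0.044  0.906] tilt 25.05 yaw 6.0 z of DIAL over face 31.0
bar rect 2418 [-0.   0.6] [64.8 16. ] 75.2
bar angle from x -104.7
bar in tool [-1.7 -0.8] [64.8 16. ] 0.1 top z 25.5
disc circle [array([-0.1,  0.1]), np.float64(38.0)] 5617
green 30 [ 33.1 -34.5 -29. ] ang from x -46.2
white 453 [ 4.6 19.2 15.7] 76.4
per row deg 0.1 mm 13.7
0 0 0.1 -0.5 -0.2 13.7 0.4; 0 0 0.1 -0.5 -0.2 13.7 0.4; 0 0 0.1 -0.5 -0.2 13.7 0.4; 0 0 0.1 -0.5 -0.2 13.7 0.4
```

Request:
apply_moves:
  steps: "0 0 0 -0.5 -0.2 18 0.4; 0 0 0 -0.5 -0.2 18 0.4; 0 0 0 -0.5 -0.2 12 0.4; 0 0 0 -0.5 -0.2 6 0.4; 0 0 0 0 0 0 0.4; 0 0 0 0 0 0 0.95; 0 0 0 0 0 0 0.95; 0 0 0 0 0 0 0.95; 0 0 0 0 0 0 0.95; 0 0 0 0 0 0 0.95"
  newtons: 40

```text
time_s: 16.18
position: [626.7, -201.0, 109.6]
ee_rot: [2.719, -0.108, 1.441]
wrist_force: [-5.0, 0.3, 0.3]
finger_gap: 15.7
grip_force: 40.0
```

Request:
apply_moves:
  steps: "0 0 0 0 0 0 0.95; 0 0 0 0 0 0 0.95; 0 0 0 0 0 0 0.95"

```text
time_s: 16.55
position: [626.7, -200.9, 109.6]
ee_rot: [2.719, -0.108, 1.441]
wrist_force: [-5.8, -0.6, 2.5]
finger_gap: 15.9
grip_force: 40.0
```

```bash
python3 -c "
from h import *
s=get_state();print(s['finger_gap'],s['grip_force'],(s['wrist_force']@CB).round(1),s['moment'].round(2));print('tcp local',((s['position']-DIAL)@CB).round(1));T=att(s['ee_rot']);print('ptr',np.degrees(np.arctan2(T[:,0]@CB[:,1],T[:,0]@CB[:,0])),(T.T@CB[:,2]).round(3))"
```

```text
15.916869006078777 39.99572038650513 [-4.3  0.   4.7] [-0.18  0.99 -0.04]
tcp local [ -1.   -0.2 -14.1]
ptr 75.23397699419039 [-0.    -0.001 -1.   ]
```

Request:
apply_moves:
  steps: "0 0 7.5 0 0 0 0.95; 0 0 7.5 0 0 0 0.95; 0 0 7.5 0 0 0 0.95; 0 0 7.5 0 0 0 0.95; 0 0 0 0 0 0 0.95"

```text
time_s: 17.18
position: [626.7, -201.0, 109.6]
ee_rot: [2.823, -0.302, 0.941]
wrist_force: [-6.0, 0.3, 2.5]
finger_gap: 15.7
grip_force: 40.0
```

```bash
cat > t.py <<'E'
from h import *
s=get_state();print(s['time_s'],s['finger_gap'],s['grip_force'],(s['wrist_force']@CB).round(1),'mom',(s['moment']@CB).round(2),s['qpos'].round(2));print('tcp local',((s['position']-DIAL)@CB).round(1));T=att(s['ee_rot']);print('ptr',np.degrees(np.arctan2(T[:,0]@CB[:,1],T[:,0]@CB[:,0])),(T.T@CB[:,2]).round(3))
E
python3 t.py
```

```text
17.175 15.697251491394764 39.99582052230835 [-4.3  0.9  4.8] mom [-0.12  1.09 -0.02] [-0.51  0.56  1.86  0.62  0.43 -0.37]
tcp local [ -1.   -0.2 -14. ]
ptr 45.13283464084819 [-0.001 -0.001 -1.   ]
```

Exactly one click. Two more follow, then the last.

Request:
apply_moves:
  steps: "0 0 7.5 0 0 0 0.95; 0 0 7.5 0 0 0 0.95; 0 0 7.5 0 0 0 0.95; 0 0 7.5 0 0 0 0.95; 0 0 0 0 0 0 0.95; 0 0 7.5 0 0 0 0.95; 0 0 7.5 0 0 0 0.95; 0 0 7.5 0 0 0 0.95; 0 0 7.5 0 0 0 0.95; 0 0 0 0 0 0 0.95"

```text
time_s: 18.42
position: [626.6, -200.9, 109.5]
ee_rot: [-3.023, -0.419, -0.18]
wrist_force: [-5.7, 0.2, 2.5]
finger_gap: 15.9
grip_force: 40.0
```

```bash
python3 t.py
```

```text
18.425 15.941007180054942 39.99759793281555 [-4.   0.7  4.6] mom [-0.03  1.29 -0.05] [-0.51  0.56  1.86  0.62  0.43  0.68]
tcp local [ -1.1  -0.1 -14.1]
ptr -14.862751551158466 [-0.001  0.    -1.   ]
```

Request:
apply_moves:
  steps: "0 0 7.5 0 0 0 0.95; 0 0 7.5 0 0 0 0.95; 0 0 7.5 0 0 0 0.95; 0 0 7.5 0 0 0 0.95; 0 0 0 0 0 0 0.95; 0 0 0 0 0 0 0.95"

```text
time_s: 19.18
position: [626.6, -200.8, 109.5]
ee_rot: [-2.825, -0.303, -0.725]
wrist_force: [-6.1, 1.0, 2.0]
finger_gap: 15.8
grip_force: 40.0
```

```bash
python3 t.py
```

```text
19.175 15.7679772483403 39.9980628490448 [-4.6  1.6  4.3] mom [ 0.06  1.28 -0.12] [-0.51  0.56  1.86  0.62  0.43  1.2 ]
tcp local [ -1.1  -0.1 -14.1]
ptr -44.771845981758375 [-0.001  0.001 -1.   ]
```

Pointer is at −44.8°, the green mark. Release, retreat and check.

Request:
apply_moves:
  steps: "0 0 0 0 0 0 0.6; 0 0 0 0 0 0 0.5; 0 0 0 0 0 0 0.4; 0 0 0 0 0 0 0.4; 0 0 0 0 0 -20 0.4; 0 0 0 0 0 -40 0.4; 0 0 0 0 0 -50 0.4; 0 0 0 0 0 -50 0.4; 0 0 0 0 0 0 0.4; 0 0 0 0 0 0 0.4"

```text
time_s: 20.42
position: [559.7, -208.1, 255.2]
ee_rot: [-2.825, -0.306, -0.726]
wrist_force: [-0.4, 0.7, -0.5]
finger_gap: 56.9
grip_force: 0.0
```

```bash
python3 -c "
from dl import *
dl();f=grab_frame('side');save('s3',f['img'][130:480,170:520])"
```

```text
[ 559.7 -208.1  255.2] [-161.9  -17.5  -41.6] [-0.59  0.29  1.85  0.43  0.71  1.37]
face 16090 [-0.421 -0.045  0.906] tilt 25.04 yaw 6.15 z of DIAL over face 31.0
bar rect 1131 [-0.5 -1.1] [15.3 63.8] 45.1
bar angle from x 135.1
bar in tool [0.5 0.4] [63.8 15.3] 0.2 top z 131.5
disc circle [array([-0.9, -0.3]), np.float64(37.8)] 2950
green 102 [ 38.6 -39.  -29.1] ang from x -45.3
white 214 [ 13.8 -13.7  15.5] -44.9
```

View pics/s3.png

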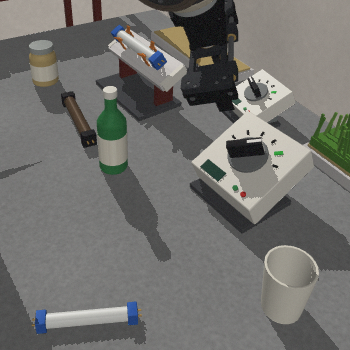

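The side view shows the tube in the holder at (138,47) and the dial pointing at the green mark (278,153). The bottle, jar, cup and spent tube are where they were, and the robot is clear of everything.

```bash
python3 -c "
from bench import *
print(sign_off())"
```

```text
the job is handed in; nothing more can be done
None
```

The fresh tube is snapped fully home in both clips, about 1 mm off centre, and the dial was then turned four clicks clockwise to rest at the green mark; the other items look undisturbed in the last picture, and I handed the job in at about 20 s.

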